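# Wedge the rocking tool tray

### The job

The pine tool tray on the framing bench rocks because the foot under its dark walnut corner block is too short. Without picking anything up, push the wooden wedge along the bench, thin end first, under that foot until it just takes up the gap and the tray sits level without rocking. Then press down firmly on the walnut corner block with the fingertips to prove it, and finish while still holding that press; leave the tray where it stands and do not disturb the other things on the bench.

Things in the scene. Friction and masses are not known exactly. Their poses are not given: they have to be found in the camera images.
- tray: Open pine tool tray, 220 (its x) by 300 mm (its y), rim 66 mm above the bench, 1.5 to 2.4 kg, tools and a tin (top at 103 mm) settled in it. Origin: centre of its footprint at the soles of its feet. Floor 20 mm over the bench on rubber feet 12 mm square at x = +-85, y = +-125 mm; the one at (+85, +125) is short. It stays put while the wedge is pushed with under 5 N; above 7 N it may be shoved.
- walnut_top (a point): Centre of the flat top of the dark walnut corner block (52 mm square) over the short foot, 67 mm above the bench when the tray is level: the place to press. The other corner blocks are pale. 2 to 4 N here rocks the unwedged tray down, by 6 to 13 mm, until the short foot meets the bench.
- short_foot (a point): Point on the short foot's axis, at the underside of the tray's floor (20 mm up when level), 25 mm in from the tray's two outer faces. The foot is round, 20 mm across, with a ball-shaped sole that hangs 6 to 13 mm over the bench (differs each time; this point does not show it) while the tray rests level on the other three.
- wedge: Loose yellow wedge, 120 (its x) by 50 mm, 90 g, flat on the bench. Origin: centre of its underside. Thin end (3 mm) at x = +60 mm, rising evenly to 24 mm at the upright back (x = -60 mm), the face to push. It lies off the tray's +y side, tip towards the short foot, up to 20 mm aside and a little askew; push it along the tray's -y. It slides with about 1 N; lifting the foot adds several N.
- drill: green and black cordless drill lying on its side; bystander, leave alone. Origin: at its underside.
- finish_tin: tin of finish, 80 mm across, 60 mm tall; bystander, leave alone. Origin: at its underside.
- sanding_block: cork sanding block, 100 x 60 x 36 mm; bystander, leave alone. Origin: at its underside.
- tape_roll: roll of paper tape lying flat, 90 mm across, 25 mm tall; bystander, leave alone. Origin: at its underside.
- mallet: small hammer lying flat; bystander, leave alone. Origin: at its underside.
- staple_jar: jar, 70 mm across, 65 mm tall; bystander, leave alone. Origin: at its underside.
- moulding_offcut: offcut of picture-frame moulding, 160 mm long, 22 mm tall; bystander, leave alone. Origin: at its underside.
Things that resemble listed ones, but are neither listed nor needed, are in the scene too. Of the things like the wedge, leave any that is pink; of the rest the smaller one is meant.

How it is judged:
By the outcome, as a careful person would: the job done as asked, in the order asked, and still so for the second after the job is handed in, while the arm keeps its last pose, push and grip.
It also fails if it takes over 48 s, if anything falls off the work surface, if the arm or the gripper's body presses on something with over 40 N, if the wrist force passes 120 N, or if a joint passes its speed limit or range.

### The arm

A 6-joint arm with a two-finger parallel gripper is mounted at the origin on the work surface. World frame = base frame: x ahead of the robot, y to its left, z up, the work surface at z = 0. Lengths are in m, angles in rad, forces in N, time in s.
With the tool pointing down it reaches from about 0.275 to 0.725 m from the base axis. Payload 5.6 kg.
Tool frame: the origin (TCP) lies at the very end of the fingers, on their centre line; the grasp point (between the pads) lies 19 mm behind it; z points along the fingers, y is the direction in which the jaws open and shut (so a half turn about z gives the same grasp; the last joint's range is limited). The gripper opens to 85 mm and grips with 20 to 120 N. Pads are 22 mm wide; open, the fingers measure 114 mm over their backs; the gripper's body (76 mm by 85 mm) begins 54 mm behind the grasp point. The pads swing forward as they close: fully open they stand 13 mm farther back than shut.
Start: joints at [1.4, 0.255, 0.108, 0, -1.424, -0.285], TCP at [0.242, 0.494, 0.231] pointing down, gripper open.
Joint ranges: [-2.95, 2.95], [-1.21, 1.97], [-1.09, 1.5], [-2.87, 1.71], [-2.94, -0.07], [-3.05, 3.05]. Speed limits (rad/s): [2.57, 2.57, 3.14, 3.14, 3.14, 3.14].

### API

Orientations are given as a rotation vector (axis times angle).
In Python, from plant import manip, eyes gives the robot as it stands. The module is installed in compiled form; this text tells all that it offers.
- The arm moves only by the tool step_arm, never from a script. Its arguments are lists of equal length, an entry for each row: "delta_rot": the turn, a rotation vector about the world's x, y, z in degrees, a list of three; "linear": the shift along the world's x, y, z in m, a list of three; "jaw": the closure, from 0 (fully open) to 1 (shut). In form: {"delta_rot": [[rx, ry, rz], ...], "linear": [[x, y, z], ...], "jaw": [jaw, ...]}. A call has 1 to 8 rows; each row is the pose to reach, as a shift and turn from the pose commanded when the call began; what a row does not reach only later rows make up. A row lasts 1/8 s, in which the tool goes at most 62.5 mm and 10.7 degrees, less where a joint would pass 70% of its speed; a pose out of reach is approached as far as the arm can. A call with a gripper value outside its range is refused whole. The fingers move at their own pace and stop on an object; "grip_force" is the grip in N (left out, the last holds). Time passes only in rows, so rows that repeat a pose let the fingers close. It gives the time, the measured TCP pose, the force and the opening at its end, in the units of the state.
- manip.get_state(): the state, without advancing time (a new reading comes with each control period).
- eyes.camera(name): name is "scene" or "top" or "wrist"; returns a dict with "frame" (400x640x3 uint8, red, green, blue), "depth" (400x640 float32, m along the optical axis (not along the pixel's ray), 0 where there is no reading), "vertical_fov" (degrees; the focal length in pixels is half the picture's height over the tangent of half this angle, whatever the lens; pixels are square), "cx", "cy" (the principal point, pixels), "dist" ([k1, k2, p1, p2, k3] as OpenCV has them; the pictures are not rectified), "rvec" (rotation vector, rad) and "tvec" (3), from world to camera coordinates, as OpenCV has them; the wrist camera has in their place "hand_eye" (4x4, takes a point from camera to tool coordinates, whose origin is the TCP and whose axes are the flange's). Camera axes: x right, y down, z forward; pixel columns grow to the right and rows downward; lengths in m; the calibration is good to about 2 mm. A picture is of the moment at which its call begins: read the wrist's pose just before it.
- manip.hand_in(): hands the job in, once; it reports no verdict.
The state is a dict: "t": time; "qpos": joint angles; "qd": joint speeds; "tau": joint torques, N m; "position": TCP position; "ee_rot": TCP orientation; "ft_force": force on the tool from outside, world axes, zero at the start; "moment": the same for the moment, N m; "finger_gap": finger opening in m.
Only numpy, scipy, OpenCV 4.12 (cv2) and the standard library are available. Lean on these libraries where they do the work, as an engineer would, in place of code of your own. Each camera call takes 0.05 s, during which the arm holds its last target.

## Working session

There is one attempt and no reset: what is moved stays moved. The work goes in short steps, Python scripts to look and compute and a tool call to move; the robot and the scene stay as the last step left them, time stands still between calls to the robot, and variables do not carry over. Pictures are saved under pics/ and viewed, and the job is handed in when it is done.

Besides the shell and the picture viewer there is one more tool, called after "Emit:" in YAML: its name, and indented under it one key for each argument. step_arm: Moves the arm, as the interface text tells. Its arguments: {"type":"object","properties":{"delta_rot":{"type":"array","items":{"type":"array","items":{"type":"number"}}},"linear":{"type":"array","items":{"type":"array","items":{"type":"number"}}},"jaw":{"type":"array","items":{"type":"number"}},"grip_force":{"type":"number"}},"required":["delta_rot","linear","jaw"]}

```bash
mkdir -p pics; cat > h.py <<'E'
import numpy as np,cv2
from plant import manip,eyes
def K(c):
    f=200/np.tan(np.radians(c['vertical_fov'])/2)
    return np.array([[f,0,c['cx']],[0,f,c['cy']],[0,0,1.]])
def cloud(c,st=None):
    h,w=c['depth'].shape
    u,v=np.meshgrid(np.arange(w,dtype=float),np.arange(h,dtype=float))
    p=cv2.undistortPoints(np.stack([u.ravel(),v.ravel()],1)[:,None],K(c),np.array(c['dist']))[:,0]
    d=c['depth'].ravel().astype(float)
    P=np.c_[p*d[:,None],d]
    if 'rvec' in c and c['rvec'] is not None:
        R=cv2.Rodrigues(np.array(c['rvec'],float))[0]; W=(P-np.array(c['tvec']).ravel())@R
    else:
        H=np.array(c['hand_eye']); R=cv2.Rodrigues(np.array(st['ee_rot'],float))[0]
        W=(P@H[:3,:3].T+H[:3,3])@R.T+np.array(st['position'])
    W[d==0]=np.nan
    return W.reshape(h,w,3)
E
python3 - <<'E'
from h import *
s=manip.get_state();print(s)
for n in['scene','top','wrist']:
    s=manip.get_state();c=eyes.camera(n);cv2.imwrite(f'pics/{n}0.png',c['frame'][...,::-1])
    np.savez(f'{n}0.npz',W=cloud(c,s),f=c['frame'])
E
```

```text
{'t': 0.0, 'qpos': array([ 1.39962600e+00,  2.55755327e-01,  1.07000142e-01, -5.01733678e-04,
       -1.42389346e+00, -2.84603198e-01]), 'qd': array([ 0.00045986, -0.00094035, -0.00030269,  0.00013918, -0.00016035,
       -0.00054208]), 'tau': array([-4.98508343e-04, -3.86622834e+01,  2.37937635e+01,  5.36486238e+00,
       -6.18412494e-03,  4.90385844e-06]), 'position': array([0.2418043 , 0.4934394 , 0.23038554]), 'ee_rot': array([ 3.05851469e+00, -7.09435649e-01, -6.12971031e-04]), 'ft_force': array([ 0.95764404,  0.56179859, -0.3029941 ]), 'moment': array([ 9.85182410e-05, -3.01128009e-02,  1.24062401e-02]), 'finger_gap': 0.08517892173859487}
```

View pics/scene0.png

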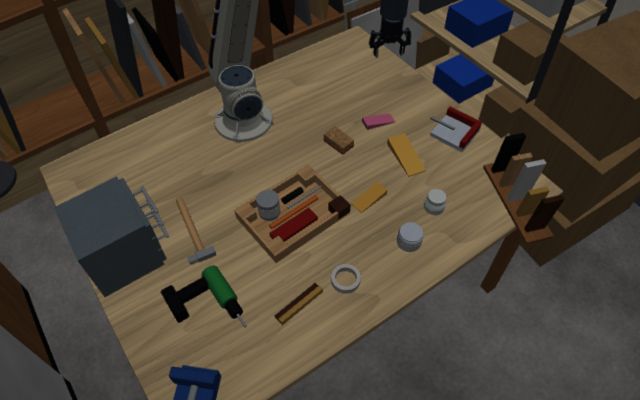

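View pics/top0.png

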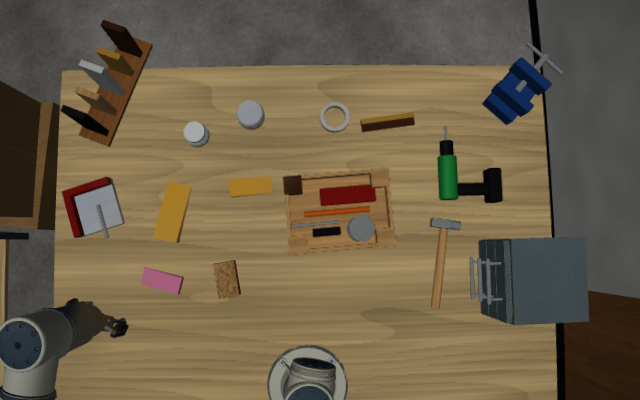

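View pics/wrist0.png

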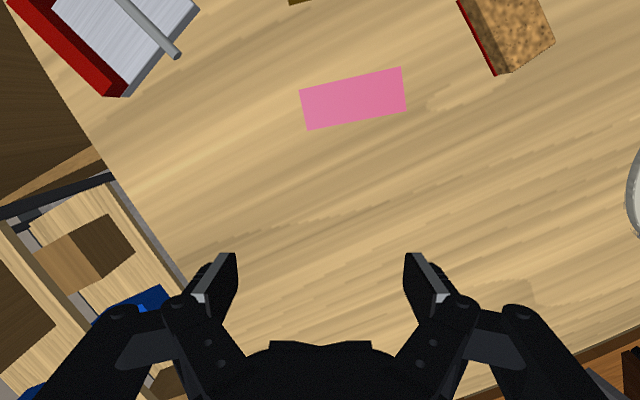

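The top view shows the walnut block at about (292,185), the target small yellow wedge at (250,187), the larger yellow one at (172,211) and the pink one at (161,280). Next I'll measure them.

```bash
python3 - <<'E'
from h import *
from scipy import ndimage as nd
for n in['top','scene']:
    z=np.load(n+'0.npz');W=z['W'];f=z['f'];hsv=cv2.cvtColor(f,cv2.COLOR_RGB2HSV)
    if n=='top':
        print('table z',np.nanmedian(W[150:350,90:550,2]))
        for p in[(250,187),(292,185),(380,178),(385,240),(298,243),(270,187),(232,187),(361,228),(308,215),(226,279),(172,211)]:
            print(p,W[p[1],p[0]].round(4),f[p[1],p[0]])
    # wedge
    X,Y,Z=W[...,0],W[...,1],W[...,2]
    m=(hsv[...,1]>150)&(hsv[...,0]>12)&(hsv[...,0]<30)&(hsv[...,2]>120)&(Z<.06)&(X>0.2)
    l,k=nd.label(m)
    for i in range(1,k+1):
        q=l==i
        if q.sum()<150: continue
        P=W[q];r=cv2.minAreaRect(P[:,:2].astype(np.float32))
        A=np.c_[P[:,:2]-P[:,:2].mean(0),np.ones(len(P))];co=np.linalg.lstsq(A,P[:,2],rcond=None)[0]
        print(n,q.sum(),np.round(r[0],4),np.round(r[1],4),round(r[2],1),'grad',co.round(4),'box',cv2.boxPoints(r).round(4).tolist(),np.percentile(P[:,2],[1,99]).round(4))
    # walnut
    m=(Z>.05)&(Z<.09)&(f.sum(-1)<180)&(X>.3)&(abs(Y)<.3)
    l,k=nd.label(m)
    for i in range(1,k+1):
        q=l==i
        if q.sum()<60: continue
        P=W[q];r=cv2.minAreaRect(P[:,:2].astype(np.float32));print('dark',n,q.sum(),np.round(r[0],4),np.round(r[1],4),r[2],np.median(P[:,2]),P[:,2].min())
    m=(Z>.05)&(Z<.085)&(X>.25)&(X<.62)&(Y>-.25)&(Y<.2)
    P=W[m];r=cv2.minAreaRect(P[:,:2].astype(np.float32));print('rim',n,r,cv2.boxPoints(r).round(4).tolist())
E
python3 - <<'E'
import cv2
for n,b in(('top',(150,270,210,410)),('scene',(140,270,220,420))):
    i=cv2.imread(f'pics/{n}0.png')[b[0]:b[1],b[2]:b[3]]
    cv2.imwrite(f'pics/{n}z.png',cv2.resize(i,None,fx=4,fy=4,interpolation=cv2.INTER_CUBIC))
E
```

```text
table z 0.0013770008745193946
(250, 187) [0.5721 0.1597 0.0153] [161 119  39]
(292, 185) [0.5705 0.0361 0.0673] [45 27 16]
(380, 178) [ 0.5871 -0.2141  0.0678] [135 102  62]
(385, 240) [ 0.4113 -0.2238  0.0638] [146 110  67]
(298, 243) [0.4072 0.0213 0.0708] [132 100  61]
(270, 187) [0.5721 0.1016 0.0073] [157 118  45]
(232, 187) [0.571  0.2102 0.0317] [163 119  35]
(361, 228) [ 0.4452 -0.1516  0.1064] [ 99 104 105]
(308, 215) [ 0.4865 -0.0083  0.0407] [143  62  11]
(226, 279) [0.3082 0.2268 0.0411] [116  87  52]
(172, 211) [0.5043 0.3867 0.0219] [162 122  43]
top 213 [ 0.7745 -0.2508] [0.0164 0.1561] 8.3 grad [-0.267  -0.0423  0.0209] box [[0.7551000118255615, -0.17479999363422394], [0.7777000069618225, -0.3292999863624573], [0.7939000129699707, -0.32690000534057617], [0.7713000178337097, -0.17239999771118164]] [0.013  0.0283]
top 715 [0.5762 0.1616] [0.0504 0.1235] 6.1 grad [0.0176 0.171  0.0137] box [[0.5446000099182129, 0.22040000557899475], [0.5576000213623047, 0.09759999811649323], [0.6078000068664551, 0.10289999842643738], [0.5946999788284302, 0.2257000058889389]] [-0.0018  0.
[... 1434 characters left out ...]
 0.4428 -0.0622] [0.0187 0.0732] 3.9868710041046143 0.052464184297810176 0.05003597956005
dark scene 304 [ 0.5781 -0.0031] [0.0625 0.1285] 11.186628341674805 0.06580123319605943 0.05006897945259003
dark scene 62 [ 0.4766 -0.172 ] [0.0324 0.0099] 60.2766227722168 0.06960309892943009 0.050488938033312225
dark scene 117 [ 0.6106 -0.1751] [0.1511 0.0493] 75.7064208984375 0.05718290883637163 0.0500426229205653
rim scene ((0.4969135820865631, -0.09484647214412689), (0.22998352348804474, 0.3071064054965973), 3.7646870613098145) [[0.37209999561309814, 0.05079999938607216], [0.392300009727478, -0.2556000053882599], [0.6216999888420105, -0.24050000309944153], [0.6015999913215637, 0.06589999794960022]]
```

View pics/topz.png

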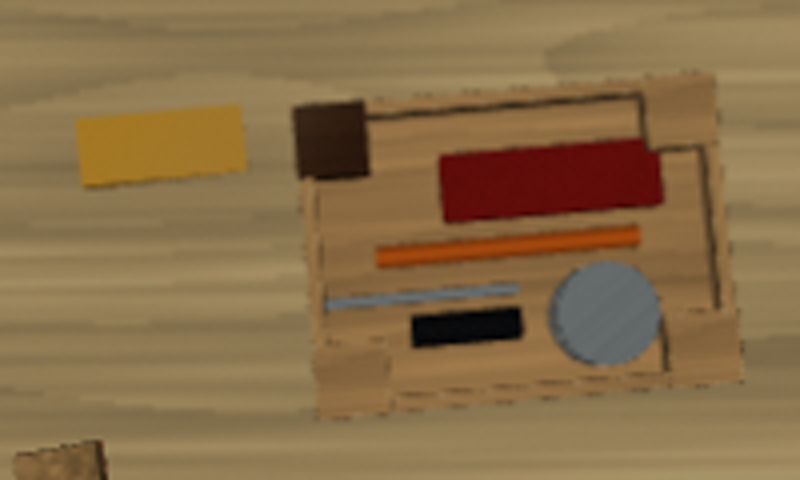

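View pics/scenez.png

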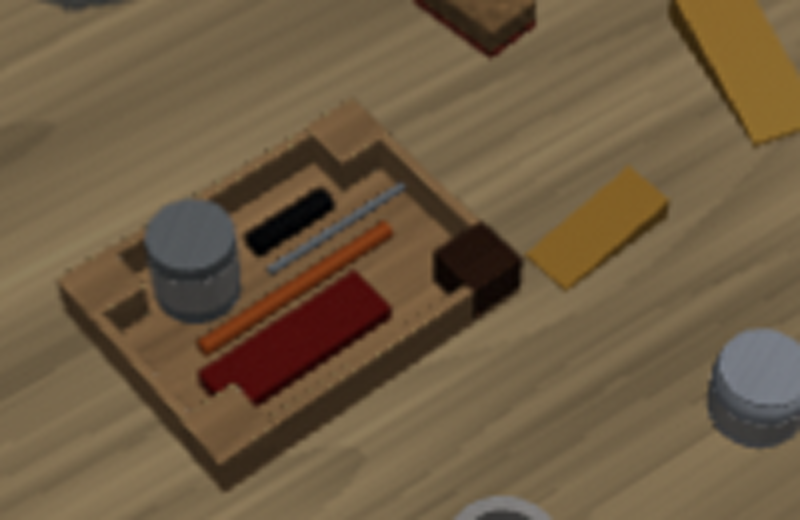

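Emit:
step_arm:
  delta_rot:
    - [0,0,-9]
    - [0,0,-18]
    - [0,0,-27]
    - [0,0,-36]
    - [0,0,-45]
    - [0,0,-54]
    - [0,0,-60]
    - [0,0,-60]
  linear:
    - [0.045,-0.033,0]
    - [0.09,-0.066,0]
    - [0.135,-0.1,0]
    - [0.18,-0.133,-0.02]
    - [0.225,-0.166,-0.05]
    - [0.27,-0.2,-0.08]
    - [0.328,-0.238,-0.11]
    - [0.328,-0.238,-0.13]
  jaw: [1,1,1,1,1,1,1,1]

```text
t: 1.15
position: [0.5721, 0.2533, 0.0995]
ee_rot: [2.29, -2.149, 0.0]
ft_force: [-0.5, 0.7, -0.6]
finger_gap: 0.0004
```

```bash
cat >> h.py <<'E'
def force(n=8,name='top'):
    F=[];
    for i in range(n):
        c=eyes.camera(name);s=manip.get_state();F.append(np.r_[s['ft_force'],s['moment']])
    F=np.array(F);print('t',round(s['t'],2),'pos',s['position'].round(4),'F',F[:,:3].mean(0).round(2),'sd',F[:,:3].std(0).round(2),'gap',round(s['finger_gap'],4))
    R=cv2.Rodrigues(np.array(s['ee_rot']))[0];print('tool y deg',np.degrees(np.arctan2(R[1,1],R[0,1])).round(2),'z',R[:,2].round(3))
    return c,s
E
python3 - <<'E'
from h import *
force(6)
s=manip.get_state();c=eyes.camera('wrist');cv2.imwrite('pics/w1.png',c['frame'][...,::-1]);np.savez('w1.npz',W=cloud(c,s),f=c['frame'])
E
```

```text
t 1.45 pos [0.5702 0.2568 0.1027] F [-0.04 -0.03 -0.25] sd [0.48 0.68 1.65] gap 0.0
tool y deg -176.05 z [ 0.002  0.001 -1.   ]
```

View pics/w1.png

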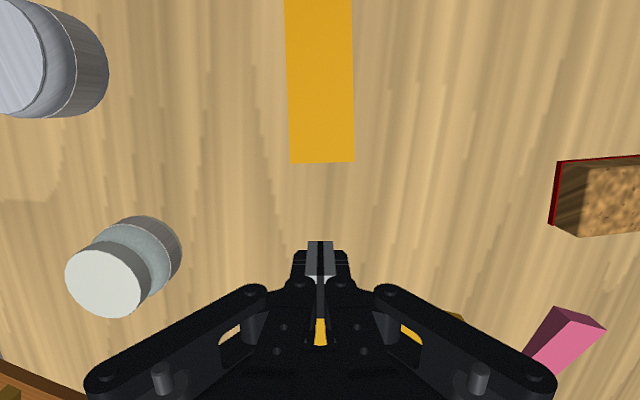

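The wrist view shows the wedge's back edge at v≈162, spanning u 290–354. The shut fingertips are in line with it at u≈320. Next I'll descend and approach.

Emit:
step_arm:
  delta_rot:
    - [0,0,0]
    - [0,0,0]
    - [0,0,0]
    - [0,0,0]
  linear:
    - [0,0,-0.045]
    - [0,0,-0.08]
    - [0,0,-0.093]
    - [0,0,-0.093]
  jaw: [1,1,1,1]

```text
t: 2.0
position: [0.5701, 0.2563, 0.0088]
ee_rot: [-2.296, 2.144, -0.001]
ft_force: [0.3, 0.7, 1.2]
finger_gap: 0.0005
```

```bash
python3 - <<'E'
from h import *
force(4)
E
```

```text
t 2.2 pos [0.5711 0.2566 0.0102] F [ 0.06 -0.03  0.5 ] sd [0.49 0.57 0.17] gap -0.0002
tool y deg -176.09 z [ 0.003  0.002 -1.   ]
```

Emit:
step_arm:
  delta_rot:
    - [0,0,0]
    - [0,0,0]
    - [0,0,0]
    - [0,0,0]
    - [0,0,0]
    - [0,0,0]
    - [0,0,0]
    - [0,0,0]
  linear:
    - [0,-0.01,0]
    - [0,-0.018,0]
    - [0,-0.023,0]
    - [-0.001,-0.028,0]
    - [-0.002,-0.033,0]
    - [-0.003,-0.038,0]
    - [-0.004,-0.043,0]
    - [-0.005,-0.048,0]
  jaw: [1,1,1,1,1,1,1,1]

```text
t: 3.2
position: [0.565, 0.2076, 0.0083]
ee_rot: [-2.295, 2.145, -0.0]
ft_force: [0.0, -0.2, 0.2]
finger_gap: -0.0003
```

```bash
cat >> h.py <<'E'
def wedge(c):
    from scipy import ndimage as nd
    W=cloud(c);f=c['frame'];hsv=cv2.cvtColor(f,cv2.COLOR_RGB2HSV);X,Y,Z=W[...,0],W[...,1],W[...,2]
    m=(hsv[...,1]>150)&(hsv[...,0]>12)&(hsv[...,0]<30)&(hsv[...,2]>100)&(Z<.06)&(X>.5)&(X<.66)&(Y>.03)&(Y<.3)
    l,k=nd.label(m);i=1+np.argmax(nd.sum(m,l,range(1,k+1)));P=W[l==i];r=cv2.minAreaRect(P[:,:2].astype(np.float32))
    print('wedge',np.round(r[0],4),np.round(r[1],4),round(r[2],1),cv2.boxPoints(r).round(4).tolist())
E
python3 - <<'E'
from h import *
c,s=force(4,'scene');wedge(c);c=eyes.camera('top');wedge(c)
cv2.imwrite('pics/t2.png',cv2.resize(c['frame'][120:280,170:410,::-1],None,fx=3,fy=3))
E
```

```text
t 3.4 pos [0.565  0.2076 0.0082] F [ 0.34  0.39 -0.1 ] sd [0.23 0.38 0.46] gap -0.0001
tool y deg -176.13 z [-0. -0. -1.]
wedge [0.5758 0.1366] [0.0512 0.1231] 10.0 [[0.539900004863739, 0.19269999861717224], [0.5612999796867371, 0.07150000333786011], [0.6116999983787537, 0.0803999975323677], [0.590399980545044, 0.20160000026226044]]
wedge [0.5754 0.1367] [0.0495 0.1187] 10.2 [[0.5406000018119812, 0.1907999962568283], [0.5615000128746033, 0.07400000095367432], [0.6101999878883362, 0.08269999921321869], [0.5892000198364258, 0.19949999451637268]]
```

View pics/t2.png

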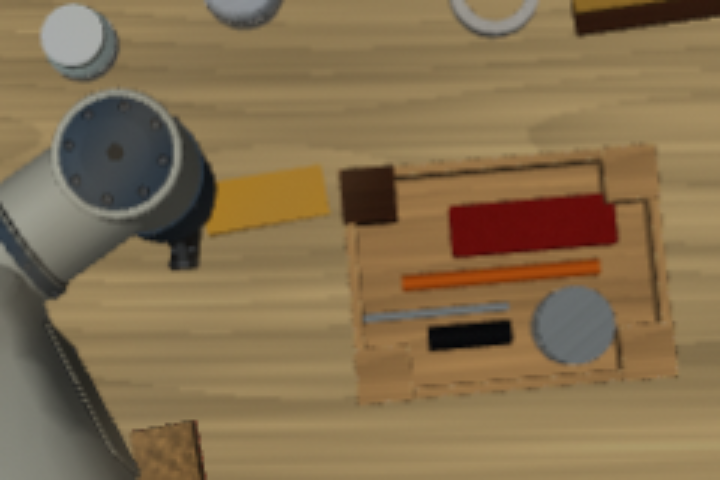

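The diagonal push turned the wedge, and it is now about 10° askew. I'll nudge its +x side ahead of centre to straighten and centre it.

Emit:
step_arm:
  delta_rot:
    - [0,0,0]
    - [0,0,0]
    - [0,0,0]
    - [0,0,0]
    - [0,0,0]
    - [0,0,0]
    - [0,0,0]
  linear:
    - [0,0.02,0.01]
    - [0,0.02,0.05]
    - [0.035,-0.03,0.055]
    - [0.067,-0.085,0.055]
    - [0.067,-0.087,0.03]
    - [0.067,-0.087,-0.003]
    - [0.067,-0.087,-0.003]
  jaw: [1,1,1,1,1,1,1]

```text
t: 4.32
position: [0.6305, 0.1209, 0.0031]
ee_rot: [2.292, -2.142, -0.004]
ft_force: [-0.3, 0.1, 0.5]
finger_gap: 0.0
```

```bash
python3 - <<'E'
from h import *
c,s=force(3,'scene');wedge(c)
s=manip.get_state();c=eyes.camera('wrist');cv2.imwrite('pics/w3.png',c['frame'][...,::-1])
E
```

```text
t 4.47 pos [0.6332 0.1218 0.0071] F [-0.35 -0.05 -0.  ] sd [0.33 0.18 0.14] gap -0.0001
tool y deg -176.05 z [ 0.003  0.    -1.   ]
wedge [0.5825 0.1075] [0.0495 0.0662] 14.1 [[0.5504000186920166, 0.13359999656677246], [0.5666000247001648, 0.06939999759197235], [0.6146000027656555, 0.08150000125169754], [0.5983999967575073, 0.14569999277591705]]
```

View pics/w3.png

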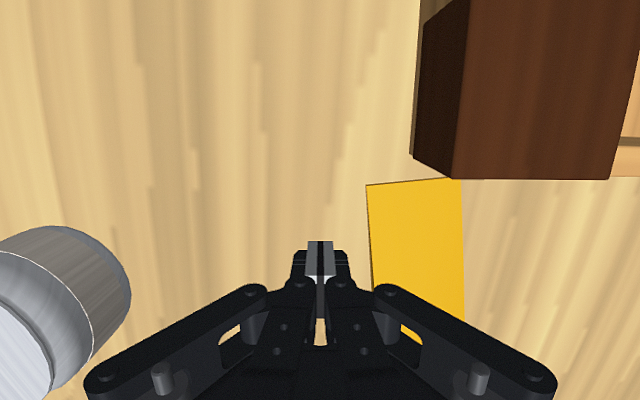

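Emit:
step_arm:
  delta_rot:
    - [0,0,0]
    - [0,0,0]
    - [0,0,0]
    - [0,0,0]
    - [0,0,0]
  linear:
    - [-0.004,0,-0.002]
    - [-0.008,0,-0.002]
    - [-0.011,0,-0.002]
    - [-0.014,0,-0.002]
    - [-0.017,0,-0.002]
  jaw: [1,1,1,1,1]

```text
t: 5.15
position: [0.615, 0.1208, 0.0034]
ee_rot: [-2.295, 2.145, -0.0]
ft_force: [-0.5, -0.2, 0.1]
finger_gap: -0.0005
```

```bash
python3 - <<'E'
from h import *
c,s=force(3,'scene')
s=manip.get_state();c=eyes.camera('wrist');cv2.imwrite('pics/w4.png',c['frame'][...,::-1])
E
```

```text
t 5.3 pos [0.615  0.1209 0.0033] F [ 0.71 -0.31  0.18] sd [0.61 0.48 0.3 ] gap 0.0002
tool y deg -176.11 z [-0. -0. -1.]
```

View pics/w4.png

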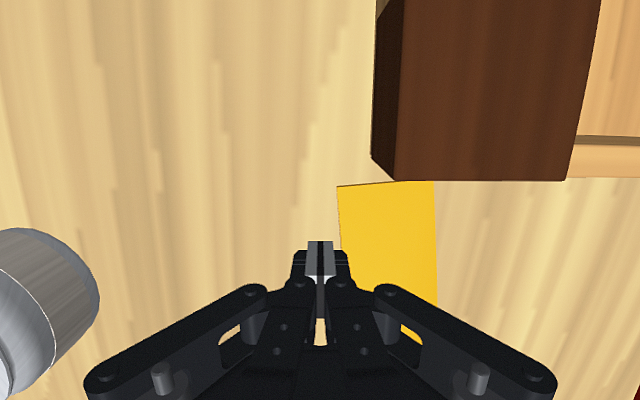

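The fingers are touching, and the wedge tip has moved about 3 mm. I'll push further.

Emit:
step_arm:
  delta_rot:
    - [0,0,0]
    - [0,0,0]
    - [0,0,0]
  linear:
    - [-0.002,0,0]
    - [-0.004,0,0]
    - [-0.006,0,0]
  jaw: [1,1,1]

```text
t: 5.72
position: [0.6089, 0.1208, 0.0033]
ee_rot: [2.295, -2.145, 0.0]
ft_force: [-0.3, -0.1, 0.3]
finger_gap: -0.0002
```

```bash
python3 - <<'E'
from h import *
s=manip.get_state();print(s['position']);c=eyes.camera('wrist');cv2.imwrite('pics/w5.png',c['frame'][...,::-1])
c=eyes.camera('top');wedge(c);cv2.imwrite('pics/t5.png',cv2.resize(c['frame'][120:280,170:410,::-1],None,fx=3,fy=3))
E
```

```text
[0.60894832 0.12080503 0.00326407]
wedge [0.5682 0.1401] [0.0496 0.1225] 6.5 [[0.5365999937057495, 0.19820000231266022], [0.5504999756813049, 0.07639999687671661], [0.5997999906539917, 0.08209999650716782], [0.5857999920845032, 0.2037999927997589]]
```

View pics/w5.png

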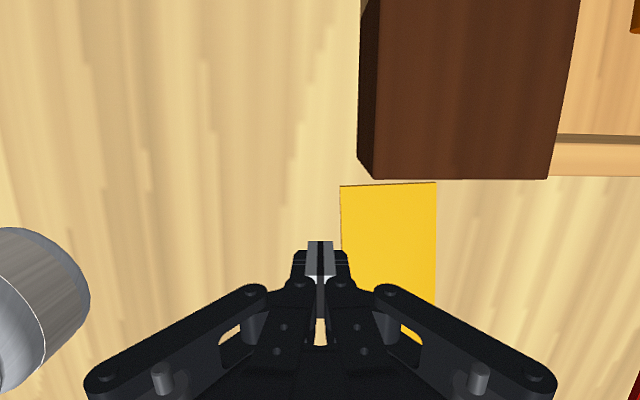

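View pics/t5.png

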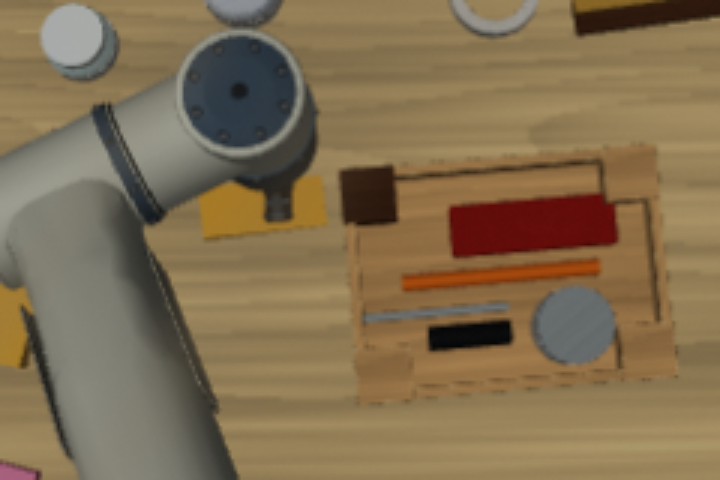

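Emit:
step_arm:
  delta_rot:
    - [0,0,0]
    - [0,0,0]
    - [0,0,0]
    - [0,0,0]
    - [0,0,0]
    - [0,0,0]
    - [0,0,0]
    - [0,0,0]
  linear:
    - [-0.002,0,0]
    - [0.018,0,0.002]
    - [0.018,0.02,0.05]
    - [-0.016,0.065,0.055]
    - [-0.0485,0.11,0.055]
    - [-0.0485,0.11,0.03]
    - [-0.0485,0.11,0.006]
    - [-0.0485,0.11,0.006]
  jaw: [1,1,1,1,1,1,1,1]

```text
t: 6.82
position: [0.5589, 0.2301, 0.0075]
ee_rot: [2.292, -2.142, -0.002]
ft_force: [-0.5, -0.3, 0.0]
finger_gap: 0.0004
```

```bash
python3 - <<'E'
from h import *
c,s=force(3,'scene');wedge(c)
s=manip.get_state();print(s['position']);c=eyes.camera('wrist');cv2.imwrite('pics/w6.png',c['frame'][...,::-1])
E
```

```text
t 6.97 pos [0.5614 0.2311 0.0104] F [ 0.41 -0.05  0.19] sd [0.05 0.35 0.3 ] gap 0.0004
tool y deg -176.11 z [ 0.002  0.001 -1.   ]
wedge [0.5685 0.1391] [0.0537 0.1211] 5.9 [[0.5356000065803528, 0.19660000503063202], [0.5479000210762024, 0.07609999924898148], [0.6014000177383423, 0.08160000294446945], [0.5889999866485596, 0.2020999938249588]]
[0.56137843 0.23107462 0.01042349]
```

View pics/w6.png

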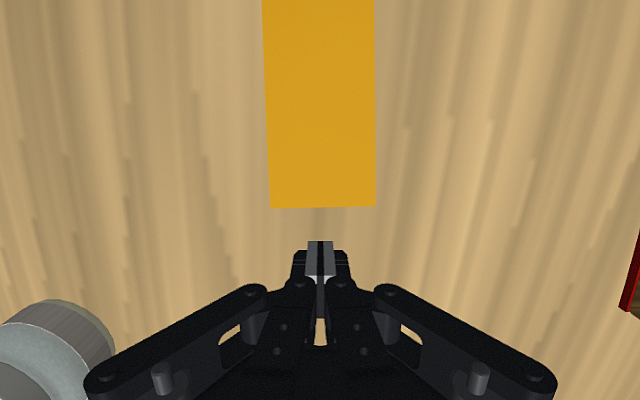

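Emit:
step_arm:
  delta_rot:
    - [0,0,0]
    - [0,0,0]
    - [0,0,0]
    - [0,0,0]
    - [0,0,0]
    - [0,0,0]
    - [0,0,0]
    - [0,0,0]
  linear:
    - [0,-0.012,0]
    - [0,-0.018,0]
    - [0.0005,-0.024,0]
    - [0.001,-0.031,0]
    - [0.0015,-0.038,0]
    - [0.002,-0.045,0]
    - [0.0025,-0.052,0]
    - [0.003,-0.058,0]
  jaw: [1,1,1,1,1,1,1,1]

```text
t: 8.02
position: [0.5636, 0.1724, 0.0093]
ee_rot: [-2.295, 2.145, 0.0]
ft_force: [0.1, 0.7, 1.5]
finger_gap: -0.0002
```

```bash
python3 - <<'E'
from h import *
c,s=force(6,'scene');wedge(c)
c=eyes.camera('top');wedge(c);cv2.imwrite('pics/t7.png',cv2.resize(c['frame'][120:280,170:410,::-1],None,fx=3,fy=3))
c=eyes.camera('wrist');cv2.imwrite('pics/w7.png',c['frame'][...,::-1])
E
```

```text
t 8.32 pos [0.5635 0.1729 0.0092] F [ 0.13 -0.16 -0.24] sd [0.64 0.37 0.74] gap -0.0
tool y deg -176.11 z [-0. -0. -1.]
wedge [0.5671 0.1032] [0.0547 0.1213] 4.3 [[0.5353000164031982, 0.1615999937057495], [0.5443999767303467, 0.040699999779462814], [0.5989000201225281, 0.04479999840259552], [0.5898000001907349, 0.1657000035047531]]
wedge [0.5673 0.1127] [0.0496 0.1017] 4.2 [[0.5388000011444092, 0.1615000069141388], [0.5464000105857849, 0.060100000351667404], [0.59579998254776, 0.06379999965429306], [0.5882999897003174, 0.16519999504089355]]
```

View pics/w7.png

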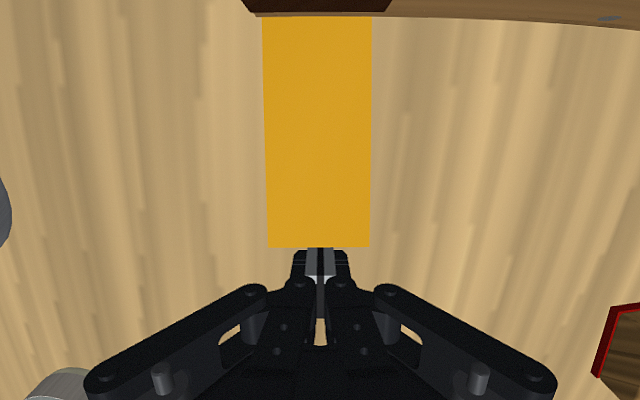

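View pics/t7.png

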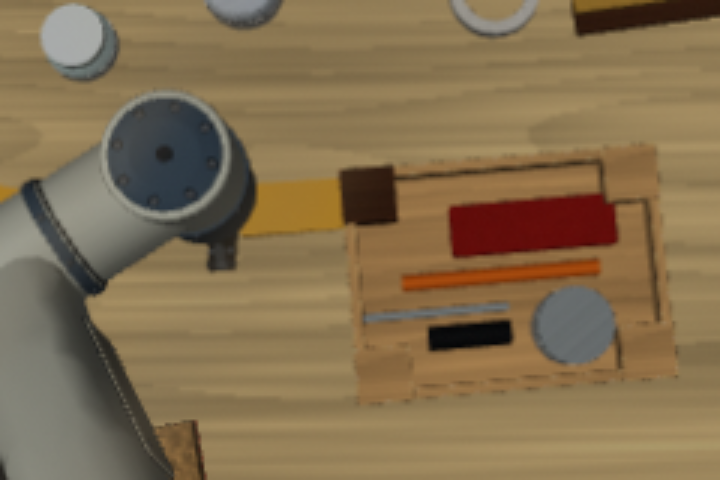

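The wedge is square with the tray (about 4.2°), and its tip is at the walnut block's edge. I'll take baseline block heights, then advance.

```bash
cat >> h.py <<'E'
def blocks(n=4):
    cs=[(.085,.125),(-.085,.125),(.085,-.125),(-.085,-.125)]
    A={k:[] for k in('top','scene')};F=[]
    for i in range(n):
      for k in A:
        c=eyes.camera(k);s=manip.get_state();F.append(s['ft_force']);W=cloud(c);r=[]
        for a,b in cs:
            x=.498+a*.9974-b*.0715;y=-.0957+a*.0715+b*.9974
            m=(np.hypot(W[...,0]-x,W[...,1]-y)<.02)&(abs(W[...,2]-.067)<.02)
            r.append(np.mean(W[m][:,2])*1000 if m.sum()>20 else np.nan)
        A[k].append(r)
    for k in A:
        a=np.array(A[k]);print(k,a.mean(0).round(2),'+-',(a.std(0)/np.sqrt(n)).round(2))
    F=np.array(F);print('t',round(s['t'],2),'pos',s['position'].round(4),'F',F.mean(0).round(2),'+-',(F.std(0)/np.sqrt(len(F))).round(2))
E
python3 - <<'E'
from h import *
blocks(5)
E
```

```text
top [66.85 67.08 66.85 66.83] +- [0.11 0.13 0.14 0.12]
scene [67.71 67.74 67.17 67.  ] +- [0.24 0.14 0.08 0.18]
t 8.93 pos [0.5636 0.1729 0.0093] F [ 0.02  0.14 -0.2 ] +- [0.16 0.17 0.1 ]
```

Emit:
step_arm:
  delta_rot:
    - [0,0,0]
    - [0,0,0]
    - [0,0,0]
    - [0,0,0]
    - [0,0,0]
    - [0,0,0]
  linear:
    - [0.0003,-0.004,0]
    - [0.0006,-0.008,0]
    - [0.0009,-0.012,0]
    - [0.0011,-0.015,0]
    - [0.0013,-0.018,0]
    - [0.0015,-0.021,0]
  jaw: [1,1,1,1,1,1]

```text
t: 9.68
position: [0.5651, 0.1517, 0.0093]
ee_rot: [-2.295, 2.145, 0.0]
ft_force: [0.2, 0.7, 0.4]
finger_gap: -0.0001
```

Emit:
step_arm:
  delta_rot:
    - [0,0,0]
  linear:
    - [0.0001,-0.002,0]
  jaw: [1]

```text
t: 9.8
position: [0.5652, 0.1497, 0.0093]
ee_rot: [-2.295, 2.145, -0.0]
ft_force: [-0.5, 0.2, 0.4]
finger_gap: -0.0004
```

Emit:
step_arm:
  delta_rot:
    - [0,0,0]
  linear:
    - [0.0001,-0.002,0]
  jaw: [1]

```text
t: 9.93
position: [0.5653, 0.1477, 0.0093]
ee_rot: [-2.295, 2.145, -0.0]
ft_force: [0.7, 0.4, -0.3]
finger_gap: 0.0002
```

Emit:
step_arm:
  delta_rot:
    - [0,0,0]
  linear:
    - [0.0001,-0.002,0]
  jaw: [1]

```text
t: 10.05
position: [0.5654, 0.1458, 0.0093]
ee_rot: [-2.295, 2.145, -0.0]
ft_force: [-0.8, 0.4, 0.4]
finger_gap: 0.0001
```

Emit:
step_arm:
  delta_rot:
    - [0,0,0]
  linear:
    - [0.0001,-0.002,0]
  jaw: [1]

```text
t: 10.18
position: [0.5655, 0.1438, 0.0093]
ee_rot: [-2.296, 2.145, -0.0]
ft_force: [-0.5, 1.3, -0.2]
finger_gap: -0.0
```

```bash
python3 - <<'E'
from h import *
blocks(3)
E
```

```text
top [66.88 67.13 66.7  67.13] +- [0.12 0.07 0.19 0.04]
scene [67.18 67.77 67.1  67.4 ] +- [0.12 0.18 0.04 0.32]
t 10.47 pos [0.5654 0.1438 0.0092] F [ 0.05  0.03 -0.03] +- [0.19 0.18 0.22]
```

Emit:
step_arm:
  delta_rot:
    - [0,0,0]
  linear:
    - [0.0001,-0.002,0]
  jaw: [1]

```text
t: 10.6
position: [0.5656, 0.142, 0.0093]
ee_rot: [-2.296, 2.145, 0.0]
ft_force: [-0.1, 1.0, 0.2]
finger_gap: 0.0
```

Emit:
step_arm:
  delta_rot:
    - [0,0,0]
  linear:
    - [0.0002,-0.002,0]
  jaw: [1]

```text
t: 10.72
position: [0.5657, 0.1398, 0.0093]
ee_rot: [-2.296, 2.145, 0.0]
ft_force: [0.8, 0.4, -0.9]
finger_gap: -0.0003
```

Emit:
step_arm:
  delta_rot:
    - [0,0,0]
  linear:
    - [0.0001,-0.002,0]
  jaw: [1]

```text
t: 10.85
position: [0.5659, 0.1377, 0.0093]
ee_rot: [-2.295, 2.145, 0.0]
ft_force: [-0.2, 0.8, -0.4]
finger_gap: 0.0001
```

Emit:
step_arm:
  delta_rot:
    - [0,0,0]
  linear:
    - [0.0002,-0.002,0]
  jaw: [1]

```text
t: 10.98
position: [0.566, 0.1357, 0.0093]
ee_rot: [2.295, -2.145, -0.0]
ft_force: [-0.2, 1.3, -0.4]
finger_gap: 0.0001
```

```bash
python3 - <<'E'
from h import *
blocks(2)
E
```

```text
top [66.96 66.87 66.66 67.17] +- [0.04 0.01 0.11 0.02]
scene [67.69 67.95 67.27 67.31] +- [0.03 0.12 0.07 0.04]
t 11.18 pos [0.5661 0.1357 0.0093] F [ 0.3   0.11 -0.53] +- [0.04 0.32 0.42]
```

Emit:
step_arm:
  delta_rot:
    - [0,0,0]
  linear:
    - [0.0001,-0.002,0]
  jaw: [1]

```text
t: 11.3
position: [0.5662, 0.134, 0.0093]
ee_rot: [-2.296, 2.145, 0.0]
ft_force: [-0.3, 0.7, -0.1]
finger_gap: 0.0002
```

Emit:
step_arm:
  delta_rot:
    - [0,0,0]
  linear:
    - [0.0002,-0.002,0]
  jaw: [1]

```text
t: 11.42
position: [0.5664, 0.1318, 0.0093]
ee_rot: [-2.295, 2.145, 0.0]
ft_force: [-0.1, 0.5, 0.4]
finger_gap: 0.0001
```

Emit:
step_arm:
  delta_rot:
    - [0,0,0]
  linear:
    - [0.0001,-0.002,0]
  jaw: [1]

```text
t: 11.55
position: [0.5665, 0.1298, 0.0093]
ee_rot: [-2.295, 2.145, -0.0]
ft_force: [0.3, 0.2, -0.3]
finger_gap: -0.0
```

Emit:
step_arm:
  delta_rot:
    - [0,0,0]
  linear:
    - [0.0002,-0.002,0]
  jaw: [1]

```text
t: 11.68
position: [0.5667, 0.1277, 0.0093]
ee_rot: [-2.295, 2.145, 0.0]
ft_force: [-0.0, 0.5, -0.4]
finger_gap: 0.0
```

```bash
python3 - <<'E'
from h import *
blocks(2)
E
```

```text
top [67.23 66.87 66.96 66.97] +- [0.01 0.02 0.06 0.02]
scene [67.22 67.53 67.02 67.09] +- [0.21 0.01 0.13 0.03]
t 11.88 pos [0.5666 0.1277 0.0093] F [0.05 0.14 0.15] +- [0.1  0.18 0.17]
```

Emit:
step_arm:
  delta_rot:
    - [0,0,0]
  linear:
    - [0.0001,-0.002,0]
  jaw: [1]

```text
t: 12.0
position: [0.5668, 0.1259, 0.0093]
ee_rot: [-2.296, 2.145, 0.0]
ft_force: [-0.3, 0.3, 0.4]
finger_gap: 0.0003
```

Emit:
step_arm:
  delta_rot:
    - [0,0,0]
  linear:
    - [0.0002,-0.002,0]
  jaw: [1]

```text
t: 12.12
position: [0.567, 0.1238, 0.0093]
ee_rot: [-2.296, 2.145, 0.0]
ft_force: [-0.5, 1.0, 0.0]
finger_gap: -0.0
```

Emit:
step_arm:
  delta_rot:
    - [0,0,0]
  linear:
    - [0.0001,-0.002,0]
  jaw: [1]

```text
t: 12.25
position: [0.5671, 0.1217, 0.0093]
ee_rot: [2.295, -2.145, -0.0]
ft_force: [-0.0, 1.0, -0.1]
finger_gap: -0.0001
```

```bash
python3 - <<'E'
from h import *
blocks(2)
E
```

```text
top [66.92 67.15 67.03 66.71] +- [0.06 0.14 0.1  0.05]
scene [67.45 67.57 66.88 67.45] +- [0.04 0.14 0.09 0.05]
t 12.45 pos [0.5671 0.1217 0.0093] F [-0.25 -0.3  -0.29] +- [0.2  0.09 0.19]
```

Emit:
step_arm:
  delta_rot:
    - [0,0,0]
  linear:
    - [0.0001,-0.002,0]
  jaw: [1]

```text
t: 12.58
position: [0.5672, 0.1199, 0.0093]
ee_rot: [-2.296, 2.145, 0.0]
ft_force: [0.2, 0.4, 0.2]
finger_gap: 0.0001
```

Emit:
step_arm:
  delta_rot:
    - [0,0,0]
  linear:
    - [0.0002,-0.002,0]
  jaw: [1]

```text
t: 12.7
position: [0.5674, 0.1179, 0.0093]
ee_rot: [-2.295, 2.145, 0.0]
ft_force: [0.1, 1.3, -0.6]
finger_gap: -0.0003
```

Emit:
step_arm:
  delta_rot:
    - [0,0,0]
  linear:
    - [0.0001,-0.002,0]
  jaw: [1]

```text
t: 12.82
position: [0.5677, 0.1167, 0.0094]
ee_rot: [-2.294, 2.144, 0.001]
ft_force: [-0.7, 6.6, -1.8]
finger_gap: -0.0001
```

```bash
python3 - <<'E'
from h import *
blocks(2)
c=eyes.camera('wrist');cv2.imwrite('pics/w8.png',c['frame'][...,::-1])
E
```

```text
top [66.97 67.2  66.84 66.85] +- [0.01 0.15 0.02 0.05]
scene [67.49 67.23 67.12 66.93] +- [0.15 0.04 0.14 0.04]
t 13.03 pos [0.5677 0.1165 0.0093] F [ 0.21  4.61 -0.73] +- [0.1  0.21 0.29]
```

View pics/w8.png

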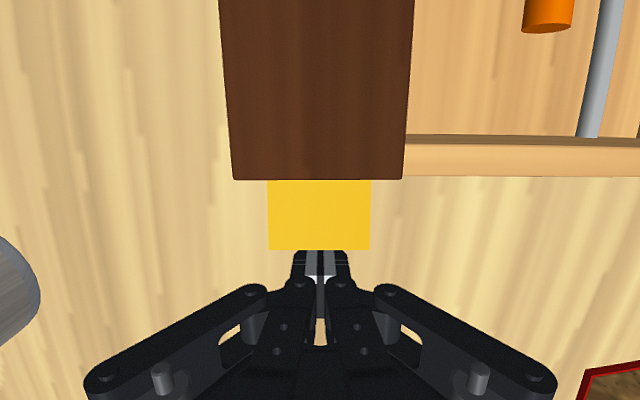

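The wrench shows clear contact: 6.6 N, settling to 4.6 N at rest, and the wedge is square under the block. I'll stop there, back off and move above the walnut block.

Emit:
step_arm:
  delta_rot:
    - [0,0,0]
    - [0,0,0]
    - [0,0,0]
    - [0,0,0]
    - [0,0,0]
    - [0,0,0]
    - [0,0,0]
    - [0,0,0]
  linear:
    - [0,0.005,0]
    - [-0.001,0.02,0]
    - [-0.001,0.025,0.05]
    - [0,0.01,0.105]
    - [0.003,-0.035,0.115]
    - [0.006,-0.081,0.1]
    - [0.006,-0.081,0.08]
    - [0.006,-0.081,0.076]
  jaw: [1,1,1,1,1,1,1,1]

```text
t: 14.08
position: [0.5724, 0.0345, 0.084]
ee_rot: [2.293, -2.144, -0.002]
ft_force: [0.9, -0.8, -0.3]
finger_gap: -0.0001
```

```bash
python3 - <<'E'
from h import *
blocks(3)
c=eyes.camera('top');wedge(c);cv2.imwrite('pics/t9.png',cv2.resize(c['frame'][120:280,170:410,::-1],None,fx=3,fy=3))
c=eyes.camera('wrist');cv2.imwrite('pics/w9.png',c['frame'][...,::-1])
E
```

```text
top [  nan 67.02 66.69 66.89] +- [ nan 0.15 0.03 0.11]
scene [67.92 67.5  67.3  67.16] +- [0.07 0.21 0.08 0.22]
t 14.38 pos [0.574  0.0355 0.0861] F [0.21 0.04 0.19] +- [0.23 0.24 0.18]
wedge [0.5517 0.0829] [0.0142 0.0447] 3.0 [[0.5435000061988831, 0.10480000078678131], [0.545799970626831, 0.06019999831914902], [0.5600000023841858, 0.0608999989926815], [0.557699978351593, 0.10559999942779541]]
```

View pics/w9.png

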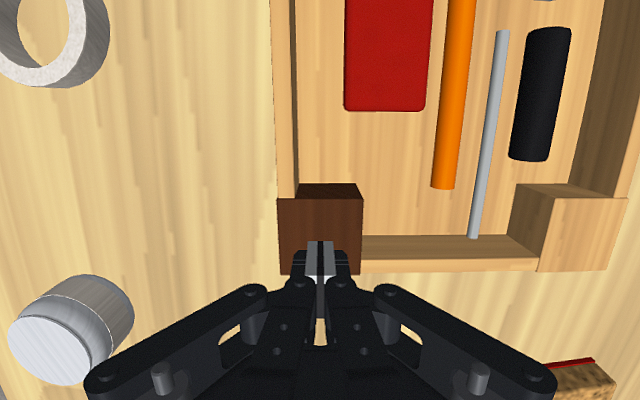

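View pics/t9.png

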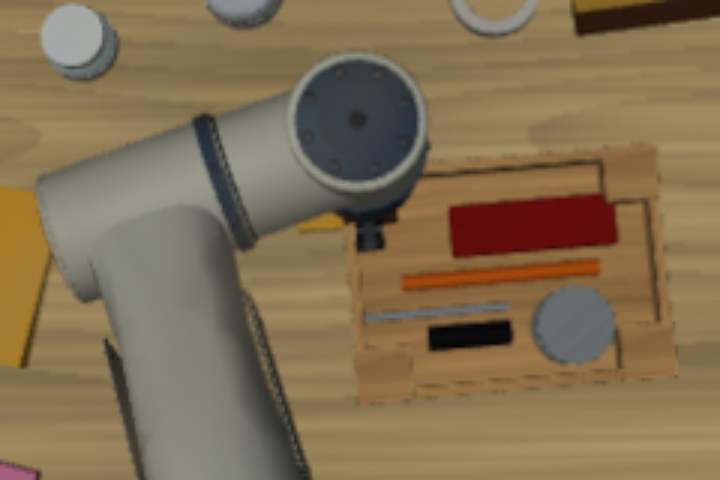

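The shut fingertips (u≈320, v≈240) are centred over the walnut block, which spans u 278–363. Next I'll press.

Emit:
step_arm:
  delta_rot:
    - [0,0,0]
    - [0,0,0]
    - [0,0,0]
    - [0,0,0]
  linear:
    - [0,0,-0.006]
    - [0,0,-0.011]
    - [0,0,-0.015]
    - [0,0,-0.017]
  jaw: [1,1,1,1]

```text
t: 14.98
position: [0.5733, 0.0348, 0.0678]
ee_rot: [2.295, -2.145, -0.001]
ft_force: [0.0, -0.3, 0.3]
finger_gap: -0.0001
```

Emit:
step_arm:
  delta_rot:
    - [0,0,0]
  linear:
    - [0,0,-0.001]
  jaw: [1]

```text
t: 15.1
position: [0.5734, 0.0348, 0.0671]
ee_rot: [2.295, -2.145, -0.0]
ft_force: [-1.4, -0.8, 1.2]
finger_gap: -0.0
```

Emit:
step_arm:
  delta_rot:
    - [0,0,0]
  linear:
    - [0,0,-0.001]
  jaw: [1]

```text
t: 15.22
position: [0.5735, 0.0348, 0.067]
ee_rot: [-2.296, 2.145, -0.001]
ft_force: [-3.8, 0.4, 9.2]
finger_gap: 0.0
```

Emit:
step_arm:
  delta_rot:
    - [0,0,0]
  linear:
    - [0,0,-0.001]
  jaw: [1]

```text
t: 15.35
position: [0.5736, 0.0348, 0.0669]
ee_rot: [-2.296, 2.144, -0.001]
ft_force: [-6.6, 1.7, 14.8]
finger_gap: -0.0002
```

```bash
python3 - <<'E'
from h import *
blocks(2)
E
```

```text
top [  nan 67.01 66.41 66.85] +- [ nan 0.03 0.08 0.03]
scene [70.91 67.59 67.18 67.52] +- [0.22 0.31 0.02 0.12]
t 15.55 pos [0.5736 0.0348 0.067 ] F [-5.04  0.43 10.02] +- [0.1  0.24 0.41]
```

Contact came at z = 67.0 mm with no dip. There is a side force of about 5 N in x, so I'll relieve that and firm up the press.

Emit:
step_arm:
  delta_rot:
    - [0,0,0]
    - [0,0,0]
  linear:
    - [-0.0008,0,0]
    - [-0.0008,0,0]
  jaw: [1,1]

```text
t: 15.8
position: [0.5735, 0.0348, 0.067]
ee_rot: [-2.295, 2.143, -0.003]
ft_force: [-2.5, -0.1, 7.9]
finger_gap: 0.0004
```

```bash
python3 - <<'E'
from h import *
force(4,'scene')
E
```

```text
t 16.0 pos [0.5735 0.0348 0.067 ] F [-2.78 -0.06  8.19] sd [0.1  0.67 0.32] gap 0.0002
tool y deg -176.09 z [ 0.003 -0.    -1.   ]
```

Emit:
step_arm:
  delta_rot:
    - [0,0,0]
    - [0,0,0]
    - [0,0,0]
  linear:
    - [-0.001,0,-0.0007]
    - [-0.002,0,-0.0015]
    - [-0.0025,0,-0.002]
  jaw: [1,1,1]

```text
t: 16.38
position: [0.5735, 0.0349, 0.0669]
ee_rot: [-2.293, 2.139, -0.01]
ft_force: [0.5, -0.2, 13.6]
finger_gap: -0.0
```

```bash
python3 - <<'E'
from h import *
force(6,'scene')
E
```

```text
t 16.68 pos [0.5735 0.0348 0.0669] F [ 0.49 -0.67 13.08] sd [0.45 0.32 0.2 ] gap 0.0004
tool y deg -176.04 z [ 0.008 -0.    -1.   ]
```

Emit:
step_arm:
  delta_rot:
    - [0,0,0]
    - [0,0,0]
    - [0,0,0]
  linear:
    - [-0.0003,0,-0.0006]
    - [-0.0005,0,-0.0012]
    - [-0.0005,0,-0.0012]
  jaw: [1,1,1]

```text
t: 17.05
position: [0.5735, 0.0349, 0.0668]
ee_rot: [-2.293, 2.138, -0.011]
ft_force: [-0.7, -0.2, 18.6]
finger_gap: -0.0001
```

```bash
python3 - <<'E'
from h import *
force(6,'scene');blocks(3)
for n in('top','scene'):
    c=eyes.camera(n);wedge(c);cv2.imwrite(f'pics/{n}10.png',c['frame'][...,::-1])
    W=cloud(c);m=(W[...,2]>.05)&(W[...,2]<.085)&(W[...,0]<.62)&(W[...,0]>.25)&(W[...,1]>-.26)&(W[...,1]<-.16)
    for q,l in((W,'now'),(np.load(n+'0.npz')['W'],'start')):
        m=(q[...,2]>.05)&(q[...,2]<.085)&(q[...,0]<.64)&(q[...,0]>.3)&(q[...,1]>-.27)&(q[...,1]<-.17)
        print(n,l,q[m].mean(0).round(4),cv2.minAreaRect(q[m][:,:2].astype(np.float32)))
E
```

```text
t 17.35 pos [0.5735 0.0349 0.0668] F [-1.4  -0.31 17.56] sd [0.47 0.29 0.37] gap 0.0001
tool y deg -176.01 z [ 0.01 -0.   -1.  ]
top [  nan 66.88 66.65 67.07] +- [ nan 0.06 0.16 0.05]
scene [70.8  67.79 66.98 67.33] +- [0.1  0.19 0.2  0.04]
t 17.65 pos [0.5735 0.0349 0.0668] F [-1.07 -0.57 17.56] +- [0.23 0.2  0.34]
wedge [0.5487 0.0765] [0.0079 0.032 ] 2.2 [[0.5442000031471252, 0.09229999780654907], [0.5454000234603882, 0.06030000001192093], [0.5532000064849854, 0.060600001364946365], [0.5519999861717224, 0.09260000288486481]]
top now [ 0.5052 -0.2186  0.0655] ((0.5067975521087646, -0.2110196352005005), (0.22421617805957794, 0.08035290241241455), 0.4800974130630493)
top start [ 0.5054 -0.2185  0.0654] ((0.5068224668502808, -0.21167880296707153), (0.22436562180519104, 0.08124685287475586), 0.260606050491333)
wedge [0.5769 0.0881] [0.0371 0.0392] 1.2 [[0.5579000115394592, 0.10729999840259552], [0.5587999820709229, 0.06809999793767929], [0.59579998254776, 0.06889999657869339], [0.5950000286102295, 0.10809999704360962]]
scene now [ 0.5107 -0.2171  0.0647] ((0.5064256191253662, -0.20915868878364563), (0.22627684473991394, 0.0810866728425026), 1.5009353160858154)
scene start [ 0.5109 -0.2168  0.0645] ((0.5056102275848389, -0.21071524918079376), (0.2299802601337433, 0.08194318413734436), 0.6881000995635986)
```

View pics/scene10.png

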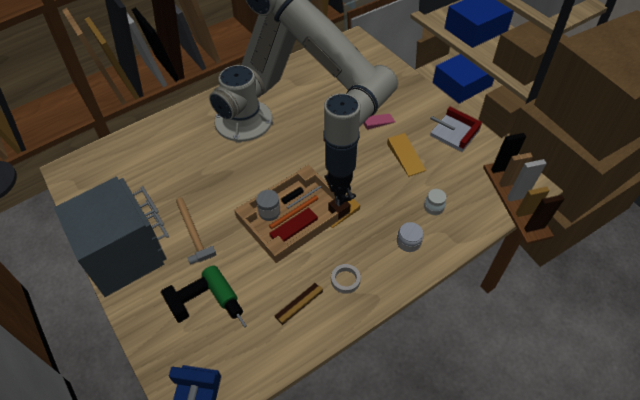

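The press holds at about 17.5 N. The block top stays at 67 mm, the tray hasn't moved and the bystanders look untouched, so I'm handing in.

```bash
python3 -c "
from plant import manip
s=manip.get_state();print(s['t'],s['ft_force'],manip.hand_in())"
```

```text
the job is handed in; nothing more can be done
17.75 [-1.54856696 -0.56699962 17.64004833] None
```

I pushed the small yellow wedge thin end first under the short foot. I then pressed on the walnut corner block and handed in at 17.75 s, still pressing at about 17.6 N.

**Wedge:** My first, diagonal push turned it about 10° askew. One nudge on its side straightened it before it went under the tray. The foot made contact at 6.6 N, settling to 4.6 N, and I stopped there. The 6.6 N was a single reading during motion, above the 5 N safe figure but under the 7 N shove limit.

**Last checks:**
- **Level and no rocking:** The fingertips met the block at 67.0 mm, and it went down only about 0.2 mm as the press rose to 17.6 N. The other corner blocks stayed at their earlier heights, within about 0.4 mm of camera noise.
- **Tray position:** The part I measured, its far end, was within 0.3 mm of where it started.
- **Other things on the bench:** They looked undisturbed in the last scene picture; I did not measure them one by one.

**One disagreement:** With the fingers on the block, the scene camera read its height as about 71 mm. I take that to be the fingers in view; the fingertip height is the reading I relied on.

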